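# Make up the two casting kits

## Robot

A 6-joint arm with a two-finger parallel gripper is mounted at the origin on the work surface; the furniture and walls round the work are solid. World frame = base frame: x ahead of the robot, y to its left, z up, the work surface at z = 0. Lengths are in mm, angles in rad, forces in N, time in s.
With the tool pointing down it reaches from about 275 to 725 mm from the base axis. Payload 15.9 kg.
Tool frame: the origin (TCP) lies on the centre line of the jaws, within the pads' length; the fingertips stand 19 mm ahead of it and the grasp point (between the pads) is the TCP (bot.finger_overhang is the distance from the TCP to the fingertips, in mm); z points along the fingers, y is the line along which they close (so a half turn about z gives the same grasp; the last joint's range is limited). The gripper opens to 85 mm and grips with 20 to 120 N. Pads are 22 mm wide; open, the fingers measure 114 mm over their backs; the gripper's body (76 mm by 85 mm) begins 54 mm behind the grasp point. The pads swing forward as they close: fully open they stand 13 mm farther back than shut.
Start: joints at [-1.319, 0.213, -0.034, 1.323, 0, 1.571], TCP at [124.568, -484.219, 228.206] pointing down, gripper open.
Joint ranges: [-2.98, 2.98], [-0.74, 1.72], [-1.14, 1.35], [-2.1, 2.04], [-1.57, 1.44], [-3.14, 3.14]. Speed limits (rad/s): [1.89, 1.89, 2.39, 2.57, 3.14, 3.14].

## Interface

Orientations are given as a unit quaternion [w, x, y, z].
In Python, from bench import bot gives the robot as it stands.
- The arm moves only by the tool step_arm, never from a script. Its argument "steps" is a list that holds one entry, the list of rows, each a list of 7 numbers: the turn, a rotation vector about the tool's x, y, z in degrees, then the shift along the tool's x, y, z in m, then the closure, from 0 (fully open) to 1 (shut). A call has 1 to 12 rows; each row is the pose to reach, as a shift and turn from the pose commanded when the call began, along the tool's axes at that moment; what a row does not reach only later rows make up. A row lasts 1/8 s, in which the tool goes at most 62.5 mm and 10.7 degrees, less where a joint would pass 70% of its speed; a pose out of reach is approached as far as the arm can. A call with a gripper value outside its range is refused whole. The fingers move at their own pace and stop on an object; "grip_force" is the grip in N (left out, the last holds). Time passes only in rows, so rows that repeat a pose let the fingers close. It gives the time, the measured TCP pose, the force, the opening and the grip force at its end, in the units of the state.
- bot.get_obs(): the state, without advancing time (a new reading comes with each control period).
- bot.read_camera(name): name is "scene" or "side" or "wrist"; returns the picture (400x640x3 uint8, red, green, blue); there is no depth.
- bot.calibration(name): a dict with "K" (3x3 intrinsics, pixels), "camera_from_world" (4x4, takes a point from world to camera coordinates); the wrist camera has in their place "hand_eye" (4x4, takes a point from camera to tool coordinates, whose origin is the TCP and whose axes are the flange's). Camera axes: x right, y down, z forward; pixel columns grow to the right and rows downward; lengths in mm; the calibration is good to about 2 mm. The wrist camera is an equidistant fisheye: a pixel r from the principal point sees the ray r / f radians off the axis. A picture is of the moment at which its call begins: read the wrist's pose just before it. calibration takes no time and is no camera call.
- bot.close_job(): hands the job in; it is judged then, once.
The state is a dict: "t": time; "q": joint angles; "qvel": joint speeds; "effort": joint torques, N m; "position": TCP position; "orientation": TCP orientation; "force": force on the tool from outside, world axes, zero at the start; "moment": the same for the moment, N m; "gripper_width": opening from 0.0 (shut) to 1.0 (fully open); "grasp_force": force on a finger pad.
Only numpy, scipy, OpenCV 4.12 (cv2) and the standard library are available. Lean on these libraries where they do the work, as an engineer would, in place of code of your own. Each camera call takes 0.05 s, during which the arm holds its last target. There are 200 camera calls.

## Task

Make up two casting kits on the two grey kit boards. The film-casting kit, on the board with three pockets, gets the template plate, the small capped bottle and one black spacer block; the dish-casting kit, on the board with two pockets, gets the petri dish and the other spacer block, each thing lying flat (the bottle standing) on the floor of the pocket made for its shape. The template plate sits on two locating dowels: lift it straight up off them and keep it level, and keep the bottle upright all the way.

Things in the scene. Friction and masses are not known exactly. Their poses are not given: they have to be found in the camera images.
- board_three: Grey kit board with three pockets, 156 (x) x 196 (y) x 9 mm, fixed. Origin: centre of its underside, z up. Pockets 3 mm deep, white floors 6 mm above the origin: a long one, 64 (x) x 128 (y) mm, at x -40, y 0 mm, for the template plate; a round one, 72 mm across, at x +36, y +49 mm, for the bottle; a square one, 68 x 68 mm, at x +36, y -49 mm, for a spacer block (any yaw fits).
- board_two: Grey kit board with two pockets, 100 (x) x 196 (y) x 9 mm, fixed. Origin: centre of its underside, z up. Pockets 3 mm deep, white floors 6 mm above the origin: a round one, 86 mm across, at x 0, y +48 mm, for the petri dish; a square one, 68 x 68 mm, at x 0, y -50 mm, for a spacer block (any yaw fits).
- stand: Storage stand of the template plate: dark steel block 64 (x) x 136 (y) x 12 mm, fixed. Origin at the centre of its underside. Two upright steel dowels, 8 mm in diameter with tapered tips, at y +45 and -45 mm, rise 11 mm above the block, to 23 mm above the worktop.
- template_plate: Loose aluminium plate 50 (x) x 110 (y) x 6 mm, with two windows, and 9 mm holes at y +-45 mm on the stand's dowels. Origin: centre of its underside, z up, at the start 12 mm above the worktop. In its middle a black grip bar, 40 mm long (x), 12 mm thick (y), reaches from the plate's top to 42 mm above the origin: pinch it across its 12 mm. Raised 11 mm, it is clear of the dowels. 0.1 to 0.21 kg.
- small_bottle: Loose small reagent bottle with a wide blue screw cap, 56 mm in diameter, 104 mm tall, about 0.14 kg. Origin at the centre of its underside, z up along its axis. The cap is 54 mm in diameter and reaches from 78 to 104 mm: grasp it or the body. Taller blue-capped bottles elsewhere on the table are not part of the job.
- dish: Loose 60 mm petri dish, round, 62 mm in diameter and 15 mm high, pale, 0.016 kg. Origin at the centre of its underside, z up. Take it across the rim, in its upper 10 mm.
- spacer_1: Loose black spacer block, 48 (x) x 42 (y) x 12 mm. Origin at the centre, within 1 mm of its underside, z up. The two spacer blocks are alike and either may go to either kit.
- spacer_2: The other loose black spacer block, 48 (x) x 42 (y) x 12 mm. Origin at the centre, within 1 mm of its underside, z up.
Mind the look-alikes: they are no part of the job. What is shaped like the spacer_2 but pink is not meant.

How it is judged:
By the outcome, as a careful person would: the job done as asked, in the order asked, and still so for the second after the job is handed in, with the robot touching nothing.
It also fails if it takes over 144 s, if anything falls off the work surface, if the arm or the gripper's body presses on something with over 40 N, if the wrist force passes 120 N, or if a joint passes its speed limit or range.

## Working session

There is one attempt and no reset: what is moved stays moved. The work goes in short steps, Python scripts to look and compute and a tool call to move; the robot and the scene stay as the last step left them, time stands still between calls to the robot, and variables do not carry over. Pictures are saved under pics/ and viewed, at most 14 in all, crops included, and the job is handed in when it is done.

Besides the shell and the picture viewer there is one more tool, called after ">>>" as name(argument=value, ...) on one line, values as JSON. step_arm: Moves the arm, as the interface text tells. Its arguments: {"type":"object","properties":{"steps":{"type":"array"},"grip_force":{"type":"number"}},"required":["steps"]}

```bash
mkdir -p pics; ls; python3 - <<'E'
from bench import bot
import cv2,numpy as np
np.set_printoptions(precision=4,suppress=True)
o=bot.get_obs();print(o)
for n in("scene","side","wrist"):
    cv2.imwrite(f"pics/{n}0.png",bot.read_camera(n)[:,:,::-1]);c=bot.calibration(n);print(n,c)
print(bot.finger_overhang)
E
```

```text
pics
{'t': 0.0, 'q': array([-1.319 ,  0.2134, -0.0351,  1.3235, -0.    ,  1.5708]), 'qvel': array([ 0.0004,  0.0021,  0.0009, -0.0002, -0.    ,  0.001 ]), 'effort': array([  0.0047, -68.6157,  48.7118,   0.0176,   0.0005,   0.    ]), 'position': array([ 124.4728, -483.9052,  227.7177]), 'orientation': array([-0.0006,  0.9921,  0.1256, -0.0001]), 'force': array([0.1596, 0.259 , 0.433 ]), 'moment': array([-0.0063,  0.0539,  0.0438]), 'grasp_force': 0.0, 'gripper_width': 0.9972440959152895}
scene {'K': array([[518.1045,   0.    , 320.6884],
       [  0.    , 518.1045, 196.5898],
       [  0.    ,   0.    ,   1.    ]]), 'camera_from_world': array([[   0.896 ,   -0.4436,   -0.0187, -507.0779],
       [  -0.2072,   -0.3807,   -0.9012,   90.0258],
       [   0.3927,    0.8114,   -0.433 , 1238.9175],
       [   0.    ,    0.    ,    0.    ,    1.    ]])}
side {'K': array([[404.046 ,   0.    , 318.4448],
       [  0.    , 404.046 , 200.2711],
       [  0.    ,   0.    ,   1.    ]]), 'camera_from_world': array([[   0.9944,   -0.1059,    0.0029, -517.2084],
       [  -0.0343,   -0.3474,   -0.9371,   13.8712],
       [   0.1003,    0.9317,   -0.3491, 1025.4097],
       [   0.    ,    0.    ,    0.    ,    1.    ]])}
wrist {'K': array([[309.7069,   0.    , 315.6423],
       [  0.    , 309.7069, 198.0141],
       [  0.    ,   0.    ,   1.    ]]), 'hand_eye': array([[  -0.0002,   -0.9518,   -0.3069,   77.1519],
       [   1.    ,   -0.0003,    0.0002,   -1.0387],
       [  -0.0003,   -0.3069,    0.9518, -145.1171],
       [   0.    ,    0.    ,    0.    ,    1.    ]])}
19.0
```

View pics/scene0.png

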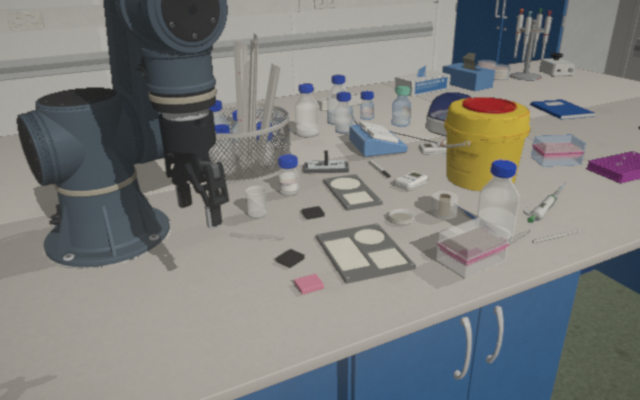

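View pics/side0.png

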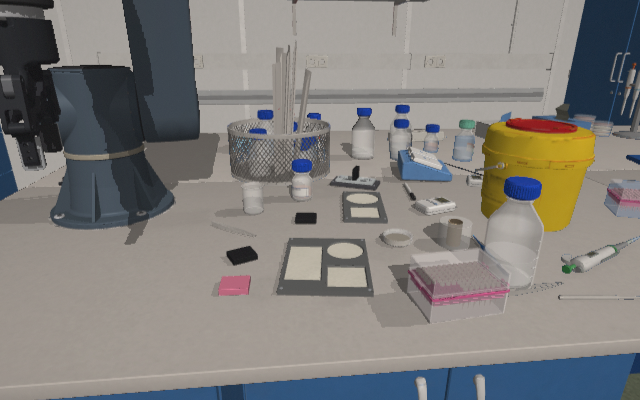

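View pics/wrist0.png

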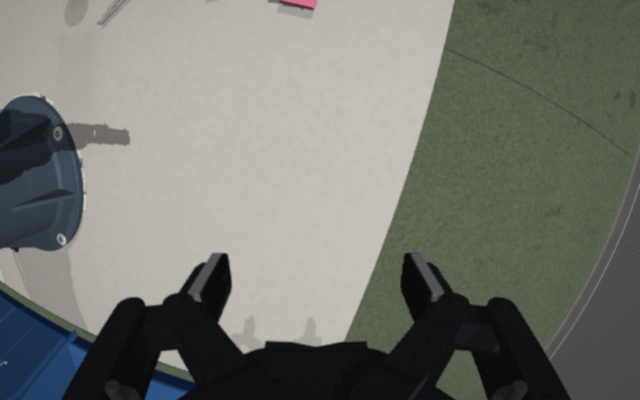

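The scene and side views show both boards, the stand, the bottle, the dish, both black spacers and the pink decoy. The matching features sit in scene / side at:

| Feature | Scene px | Side px |
|---|---|---|
| Stand with plate | (327,165) | (356,182) |
| Small bottle cap | (288,161) | (302,165) |
| Dish | (401,215) | (397,237) |
| Spacer | (313,212) | (306,218) |
| Spacer | (290,258) | (242,256) |
| Pink decoy | (309,283) | (235,285) |

The wrist view shows only bare table for now.

```bash
cat > h.py <<'E'
from bench import bot
import cv2,numpy as np
from scipy.spatial.transform import Rotation as R
np.set_printoptions(precision=1,suppress=True)
def quat(o): return R.from_quat(np.roll(o,-1))
def ray(n,p):
    c=bot.calibration(n);M=c['camera_from_world'];d=np.linalg.inv(c['K'])@[p[0],p[1],1]
    return -M[:3,:3].T@M[:3,3],M[:3,:3].T@d
def plane(n,p,z):
    o,d=ray(n,p);return o+d*(z-o[2])/d[2]
def wcam(obs):
    c=bot.calibration('wrist');H=c['hand_eye'];Rt=quat(obs['orientation']).as_matrix()
    return c['K'],Rt@H[:3,:3],Rt@H[:3,3]+obs['position']
def wplane(obs,p,z):
    K,Rw,t=wcam(obs);v=np.array([(p[0]-K[0,2]),(p[1]-K[1,2])])/K[0,0];r=np.hypot(*v)
    d=Rw@np.r_[v/max(r,1e-9)*np.sin(r),np.cos(r)];return t+d*(z-t[2])/d[2]
def wproj(obs,P):
    K,Rw,t=wcam(obs);c=Rw.T@(np.asarray(P,float)-t);r=np.hypot(c[0],c[1])
    a=np.arctan2(r,c[2])*K[0,0]/r;return np.array([c[0]*a+K[0,2],c[1]*a+K[1,2]])
def rect(obs,z,x0,x1,y0,y1,s):
    "top-down view of plane z, s mm/px; column = (x-x0)/s, row = (y1-y)/s"
    K,Rw,t=wcam(obs);im=bot.read_camera('wrist')[:,:,::-1]
    X,Y=np.meshgrid(np.arange(x0,x1,s),np.arange(y1,y0,-s))
    c=(np.stack([X,Y,0*X+z],-1)-t)@Rw;r=np.hypot(c[...,0],c[...,1]);a=np.arctan2(r,c[...,2])*K[0,0]/r
    return cv2.remap(im,(c[...,0]*a+K[0,2]).astype('f4'),(c[...,1]*a+K[1,2]).astype('f4'),1)
def goal(obs,xyz,yaw=None):
    "shift (m, tool axes) to world xyz with tool down; yaw = angle of the closing line (tool y) in world, deg"
    q=quat(obs['orientation']);Rt=q.as_matrix();print('yaw of tool y now',np.degrees(np.arctan2(Rt[1,1],Rt[0,1])),'pos',obs['position'])
    print('shift m',np.round(Rt.T@(np.array(xyz)-obs['position'])/1000,4))
    if yaw is not None:
        y=np.radians(yaw);ty=[np.cos(y),np.sin(y),0];G=np.c_[np.cross(ty,[0,0,-1]),ty,[0,0,-1]]
        print('turn deg',np.degrees((q.inv()*R.from_matrix(G)).as_rotvec()))
E
python3 - <<'E'
from h import *
for nm,z,s,d in[('stand_plate',18,(327,167),(356,184)),('bottle cap',104,(288,158),(302,162)),('dish',15,(401,214),(397,236)),('sp1',12,(313,211),(306,217)),('sp2',12,(290,257),(242,255)),('pink',12,(309,282),(235,285)),
 ('b3 TL',9,(317,236),(287,239)),('b3 TR',9,(384,223),(368,239)),('b3 BR',9,(413,266),(372,294)),('b3 BL',9,(344,279),(279,293)),
 ('b2 TL',9,(323,180),(343,192)),('b2 TR',9,(360,175),(381,192)),('b2 BR',9,(382,200),(387,221)),('b2 BL',9,(347,207),(342,221))]:
    print(nm,plane('scene',s,z)[:2],plane('side',d,z)[:2])
E
```

```text
stand_plate [628.7  83.5] [633.1  61. ]
bottle cap [472.5   3.5] [476.9  -6.6]
dish [ 654.  -267.4] [ 652.7 -275.8]
sp1 [ 473.  -144.6] [ 475.3 -150.1]
sp2 [ 336.7 -315.2] [ 342.  -321.1]
pink [ 333.5 -417.7] [ 337.9 -424.1]
b3 TL [ 429.3 -257.3] [ 428.2 -255. ]
b3 TR [ 598.6 -277.4] [ 593.4 -271.6]
b3 BR [ 550.7 -463.1] [ 555.8 -467.9]
b3 BL [ 401.8 -437.2] [ 408.9 -450.1]
b2 TL [584.3  21.8] [589.9  22.4]
b2 TR [695.    2.1] [693.2  12.3]
b2 BR [ 662.  -168.7] [ 656.8 -184.5]
b2 BL [ 561.7 -160.6] [ 555.2 -174.3]
```

>>> step_arm(steps=[[[0,0,2,0.03,0,-0.06,0],[0,0,4,0.08,-0.02,-0.12,0],[0,0,6,0.13,-0.04,-0.12,0],[0,0,8,0.18,-0.06,-0.12,0],[0,0,10,0.23,-0.08,-0.12,0],[0,0,12,0.28,-0.1,-0.12,0],[0,0,14.4,0.33,-0.12,-0.12,0],[0,0,14.4,0.38,-0.14,-0.12,0],[0,0,14.4,0.43,-0.15,-0.12,0],[0,0,14.4,0.49,-0.166,-0.12,0],[0,0,14.4,0.493,-0.166,-0.12,0],[0,0,14.4,0.493,-0.166,-0.12,0]]])

```text
t: 1.65
position: [560.6, -200.6, 347.7]
orientation: [-0.0, 1.0, 0.001, -0.0]
force: [-0.3, 0.6, 0.4]
gripper_width: 0.994
grasp_force: 0.0
```

```bash
python3 - <<'E'
from h import *
o=bot.get_obs();print(o['position'],o['orientation'],o['q'],np.abs(o['qvel']).max())
K=bot.calibration('wrist')
im=rect(o,10,270,770,-480,120,1.0)
cv2.imwrite('pics/top1.png',im)
E
```

```text
[ 560.6 -200.6  347.7] [-0.  1.  0. -0.] [-0.3  0.5  0.6  1.7 -0.   2.8] 0.032469804073887214
```

View pics/top1.png

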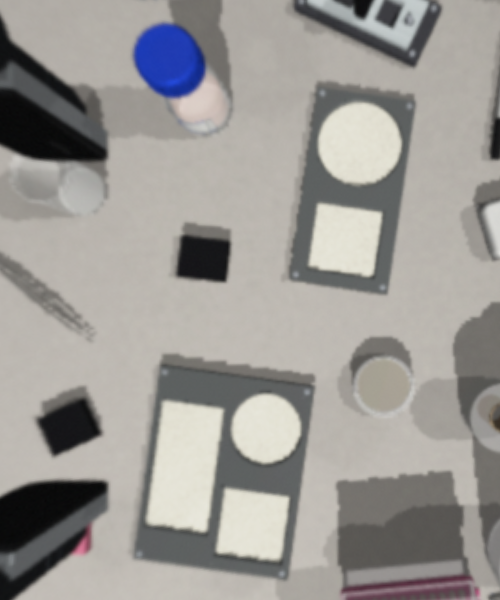

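The rectified top view (x = 270 + col, y = 120 − row) is clear. It shows:
- **Boards:** board_two around (352,188) and board_three around (225,470).
- **Spacers:** (204,257) and (69,427). The pink decoy is at (80,545).
- **Dish:** (384,385).
- **Bottle:** cap at (170,60).
- **Stand:** only its lower end is in view, near (370,25).

Next I'll fit each of these numerically.

```bash
cat >> h.py <<'E'
def blobs(mask,x0,y1,s,amin=600):
    cs,_=cv2.findContours(mask.astype('u1')*255,cv2.RETR_LIST,cv2.CHAIN_APPROX_NONE)
    for c in cs:
        if cv2.contourArea(c)*s*s>amin:
            (u,v),(w,h),a=cv2.minAreaRect(c);m=cv2.moments(c)
            print('rect c',np.array([x0+u*s,y1-v*s]),'size',np.array([w*s,h*s]),'ang',round(-a,1),'centroid',np.array([x0+m['m10']/m['m00']*s,y1-m['m01']/m['m00']*s]),'area',round(cv2.contourArea(c)*s*s))
E
python3 - <<'E'
from h import *
o=bot.get_obs()
f=lambda z:rect(o,z,270,790,-480,200,1.0).astype(int)
a=f(6);print('floors z6');blobs((a.min(2)>195)&(a[...,2]-a[...,0]<60),270,200,1)
a=f(9);print('grey z9');blobs((a.max(2)<115)&(a.min(2)>50),270,200,1,10000)
a=f(12);print('black z12');blobs(a.max(2)<45,270,200,1)
a=f(104);print('cap z104');blobs((a[...,0]-a[...,2]>50),270,200,1)
cv2.imwrite('pics/st.png',cv2.resize(rect(o,18,540,780,0,200,.5),None,fx=1.5,fy=1.5))
a=rect(o,15,600,710,-320,-210,.25);g=cv2.medianBlur(cv2.cvtColor(a,6),5)
c=cv2.HoughCircles(g,3,1,200,param1=60,param2=0.5,minRadius=110,maxRadius=140)
if c is not None:u,v,r=c[0,0];print('dish',600+u/4,-210-v/4,r/4)
E
```

```text
floors z6
rect c [ 521.5 -405.9] size [62.9 62.6] ang -8.1 centroid [ 521.4 -405.4] area 3710
rect c [ 453.2 -346.9] size [ 59.  122.1] ang -7.9 centroid [ 453.1 -346.8] area 6882
rect c [ 535. -309.] size [64. 66.] ang -0.0 centroid [ 534.9 -308.7] area 3303
rect c [ 614.7 -118.9] size [63.  63.5] ang -8.7 centroid [ 614.8 -118.5] area 3752
rect c [ 777.6 -107.2] size [52.3 30.2] ang -74.1 centroid [ 775.1 -107. ] area 1196
rect c [629.5 -21. ] size [78. 79.] ang -90.0 centroid [629.  -21.5] area 4840
grey z9
rect c [ 493.5 -349.4] size [155.  198.2] ang -8.0 centroid [ 493.8 -349.4] area 29936
rect c [621.  -67.6] size [100.1 198.4] ang -8.4 centroid [621.2 -67.7] area 19136
rect c [642.2 127.9] size [140.2 101.4] ang -25.5 centroid [636.4 116.8] area 10130
rect c [416.5 165.5] size [ 69. 259.] ang -90.0 centroid [418.5 173.4] area 11742
black z12
rect c [ 307.4 -438.6] size [ 28.6 108.7] ang -51.6 centroid [ 304.  -450.2] area 1117
rect c [ 312.6 -381.7] size [ 51.7 124. ] ang -56.9 centroid [ 310.6 -389.3] area 4130
rect c [ 340.7 -304.9] size [38.8 49.8] ang -65.7 centroid [ 340.8 -305. ] area 1800
rect c [ 474.1 -138. ] size [46.7 38.7] ang -6.8 centroid [ 474.2 -138.1] area 1696
rect c [312.3 -19.3] size [124.6  52. ] ang -32.7 centroid [311.1 -12. ] area 4176
rect c [301.8  43.1] size [125.1  36.3] ang -44.6 centroid [303.3  50.8] area 1296
rect c [634.  133.7] size [24.9 58.1] ang -25.2 centroid [635.8 132.1] area 912
cap z104
rect c [478.    9.5] size [61.5 51.6] ang -45.0 centroid [477.8   9.3] area 2511
rect c [773.  130.5] size [137.  32.] ang -90.0 centroid [778.8 107.3] area 1964
dish 652.375 -264.375 29.425
```

View pics/st.png

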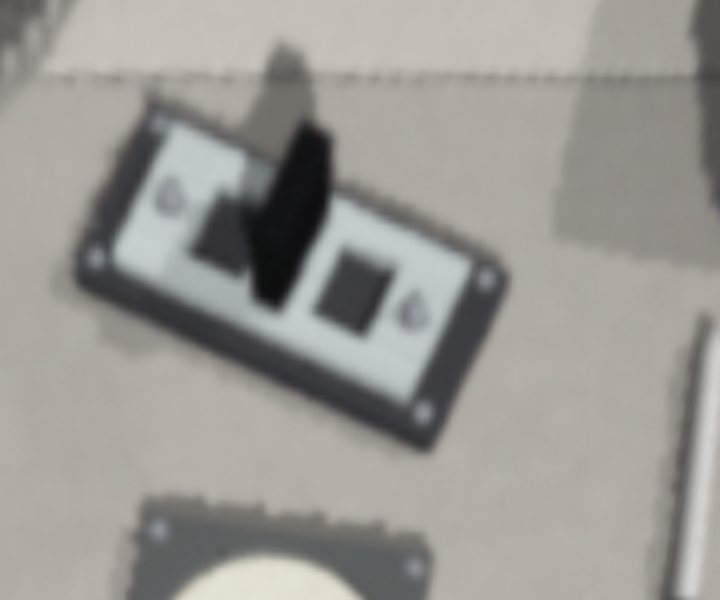

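The stand crop has a scale of ⅓ mm/px. The plate's two holes are at about (172,198) and (413,310), which puts the plate centre near (637,115) and its long axis at −25°. The grip bar is upright in the middle. I'll go above it now.

>>> step_arm(steps=[[[0,0,-8,0.01,-0.04,0.02,0.3],[0,0,-16,0.02,-0.08,0.04,0.6],[0,0,-25,0.03,-0.12,0.07,0.6],[0,0,-34,0.04,-0.17,0.1,0.6],[0,0,-43,0.05,-0.22,0.13,0.6],[0,0,-52,0.06,-0.27,0.15,0.6],[0,0,-60,0.07,-0.31,0.18,0.6],[0,0,-65,0.077,-0.315,0.198,0.6],[0,0,-65,0.077,-0.315,0.198,0.6],[0,0,-65,0.077,-0.315,0.198,0.6]]])

```text
t: 3.25
position: [637.6, 113.7, 151.3]
orientation: [0.0, 0.844, 0.536, 0.0]
force: [0.1, -0.0, 0.7]
gripper_width: 0.399
grasp_force: 0.0
```

```bash
python3 - <<'E'
from h import *
o=bot.get_obs();print(o['position'],o['q'],np.abs(o['qvel']).max(),o['gripper_width'])
im=rect(o,18,567,707,45,185,.35);im2=rect(o,54,567,707,45,185,.35)
cv2.imwrite('pics/st2.png',np.hstack([im,im2]))
E
```

```text
[637.6 113.7 151.3] [ 0.2  0.5  0.3  1.3 -0.   2.2] 0.006865151289767484 0.3986688605363421
```

View pics/st2.png

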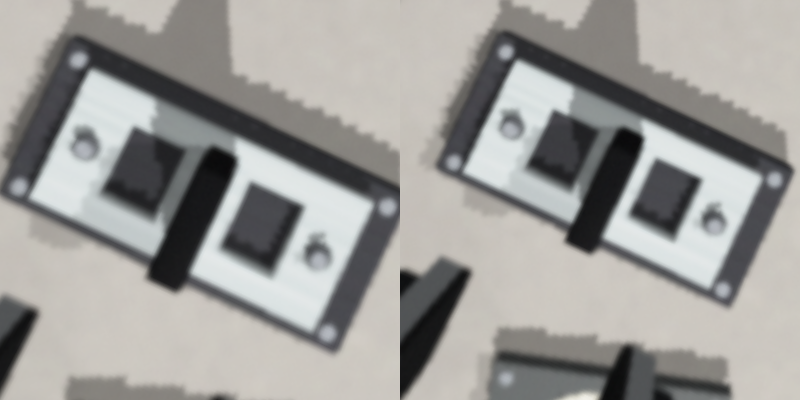

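In the close crops the bar top centre is near (207,195) in the right image, giving (638.2,115.5), and the plate is at −25°. I'm already aligned to about 2 mm, so I'll descend, grip and lift.

>>> step_arm(steps=[[[0,0,0,0.002,0,0.03,0.6],[0,0,0,0.002,0,0.06,0.6],[0,0,0,0.002,0,0.09,0.6],[0,0,0,0.002,0,0.103,0.6],[0,0,0,0.002,0,0.108,0.6],[0,0,0,0.002,0,0.108,0.8],[0,0,0,0.002,0,0.108,1],[0,0,0,0.002,0,0.108,1],[0,0,0,0.002,0,0.108,1],[0,0,0,0.002,0,0.108,1]]], grip_force=45)

```text
t: 4.6
position: [639.4, 116.1, 43.5]
orientation: [0.001, 0.843, 0.537, 0.001]
force: [1.8, -2.4, 6.9]
gripper_width: 0.121
grasp_force: 46.0
```

>>> step_arm(steps=[[[0,0,0,0,0,-0.004,1],[0,0,0,0,0,-0.01,1],[0,0,0,0,0,-0.016,1],[0,0,0,0,0,-0.025,1],[0,0,0,0,0,-0.045,1],[0,0,0,0,0,-0.07,1],[0,0,0,0,0,-0.09,1],[0,0,0,0,0,-0.1,1],[0,0,0,0,0,-0.1,1]]])

```text
t: 5.72
position: [638.6, 116.3, 142.7]
orientation: [0.0, 0.843, 0.538, 0.0]
force: [-0.6, -0.8, -2.2]
gripper_width: 0.123
grasp_force: 45.0
```

```bash
python3 - <<'E'
from h import *
o=bot.get_obs();print(o['force'],o['grasp_force'],o['gripper_width'])
goal(o,[453.5,-345.3,143],-98)
cv2.imwrite('pics/lift.png',np.vstack([bot.read_camera('side')[60:260,200:520,::-1],cv2.resize(bot.read_camera('wrist')[:,:,::-1],(320,200))]))
E
```

```text
[-0.6 -0.8 -2.2] 44.99825835227966 0.1231821508213705
yaw of tool y now -24.971632776125865 pos [638.6 116.3 142.7]
shift m [-0.5  0.  -0. ]
turn deg [ 0. -0. 73.]
```

View pics/lift.png

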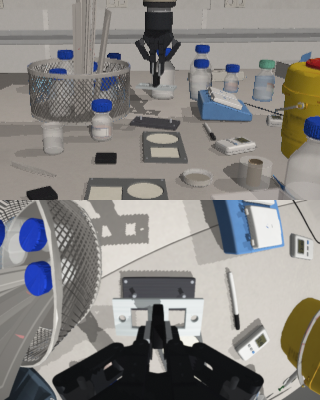

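The plate is held, level and clear of the dowels, both in the side crop (top) and the wrist view (bottom). Next I'll carry it over to board three.

>>> step_arm(steps=[[[0,0,4,-0.025,0,0,1],[0,0,11,-0.065,0.003,0,1],[0,0,19,-0.11,0.006,0,1],[0,0,27,-0.16,0.009,0,1],[0,0,35,-0.21,0.012,0,1],[0,0,43,-0.26,0.015,0,1],[0,0,51,-0.31,0.018,0,1],[0,0,59,-0.36,0.02,0,1],[0,0,66,-0.41,0.023,0,1],[0,0,71,-0.455,0.025,0,1],[0,0,73,-0.485,0.027,0,1],[0,0,73,-0.497,0.027,0,1]]])

```text
t: 7.32
position: [451.9, -346.7, 141.3]
orientation: [-0.0, 0.998, -0.07, -0.001]
force: [0.3, -0.1, -1.9]
gripper_width: 0.125
grasp_force: 45.0
```

>>> step_arm(steps=[[[0,0,0,0,0,0,1],[0,0,0,0,0,0.02,1],[0,0,0,0,0,0.04,1],[0,0,0,0,0,0.05,1],[0,0,0,0,0,0.05,1]]])

```text
t: 7.95
position: [453.0, -344.8, 91.8]
orientation: [-0.0, 0.998, -0.069, -0.0]
force: [0.4, -0.0, -1.8]
gripper_width: 0.122
grasp_force: 44.9
```

```bash
sed -i "s#Rt.T@(np.array(xyz)-obs\['position'\])/1000,4#(Rt.T@(np.array(xyz)-obs['position'])),1#; s/shift m/shift mm/" h.py; python3 - <<'E'
from h import *
o=bot.get_obs();print(o['force'],o['gripper_width'],o['q'])
goal(o,[453.5,-345.3,38.5],-98)
cv2.imwrite('pics/pl1.png',np.hstack([rect(o,9,370,620,-470,-220,.625),cv2.resize(bot.read_camera('scene')[200:300,290:430,::-1],(400,400))[:,:]]))
E
```

```text
[ 0.4 -0.  -1.8] 0.122338801083655 [-0.7  0.4 -0.1  1.1  0.   2.6]
yaw of tool y now -97.91098839154813 pos [ 453.  -344.8   91.8]
shift mm [ 0.6  0.5 53.3]
turn deg [-0.   0.1  0.1]
```

View pics/pl1.png

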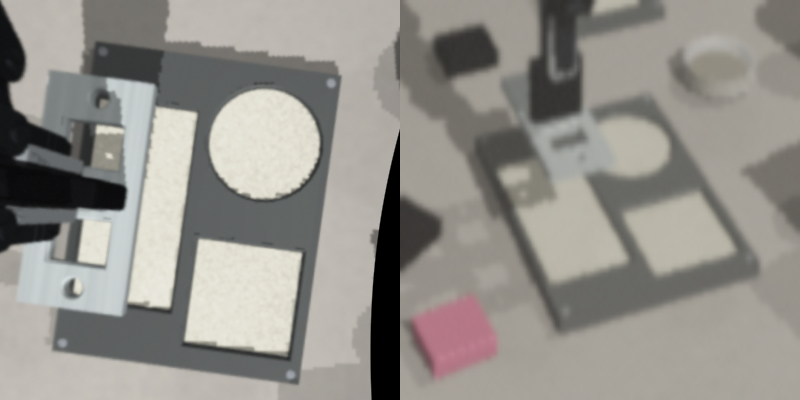

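The rectified view (left) shows the pocket edges at rows 105–305 and the board screws centred at (197,212). The plate corners project to (451,−344) at its own height, so I need about +2 in x and −2.5 in y before lowering and releasing.

>>> step_arm(steps=[[[0,0,0,0.0023,0.0022,0.015,1],[0,0,0,0.0023,0.0022,0.035,1],[0,0,0,0.0023,0.0022,0.046,1],[0,0,0,0.0023,0.0022,0.051,1],[0,0,0,0.0023,0.0022,0.0535,1],[0,0,0,0.0023,0.0022,0.0535,1],[0,0,0,0.0023,0.0022,0.0535,0.7],[0,0,0,0.0023,0.0022,0.0535,0.65],[0,0,0,0.0023,0.0022,0.0535,0.65]]])

```text
t: 9.18
position: [455.1, -348.3, 38.9]
orientation: [0.0, 0.998, -0.07, 0.0]
force: [0.7, -0.5, -0.3]
gripper_width: 0.352
grasp_force: 0.0
```

>>> step_arm(steps=[[[0,0,0,0,0,-0.02,0.65],[0,0,0,0,0,-0.06,0.65],[0,0,0,0,0,-0.11,0.6],[0,0,0,0,0,-0.16,0.4],[0,0,0,0,0,-0.18,0],[0,0,0,0,0,-0.18,0]]])

```text
t: 9.93
position: [455.7, -348.7, 220.1]
orientation: [0.001, 0.998, -0.07, 0.001]
force: [-0.5, 0.2, 0.1]
gripper_width: 0.986
grasp_force: 0.0
```

```bash
python3 - <<'E'
from h import *
o=bot.get_obs();print(o['force'],o['gripper_width'],o['q'])
goal(o,[478.5,9.4,200],-60)
cv2.imwrite('pics/pl2.png',np.hstack([rect(o,9,370,620,-470,-220,.625),cv2.resize(bot.read_camera('side')[220:310,250:390,::-1],(400,300),interpolation=2).__getitem__(slice(None)) if 0 else cv2.copyMakeBorder(cv2.resize(bot.read_camera('side')[220:310,250:390,::-1],(400,257)),0,143,0,0,0)]))
E
```

```text
[-0.5  0.2  0.1] 0.9864156722231381 [-0.7  0.4  0.2  1.4  0.   2.6]
yaw of tool y now -97.97241600806049 pos [ 455.7 -348.7  220.1]
shift mm [ -27.1 -357.8   19.5]
turn deg [  0.1  -0.1 -38. ]
```

View pics/pl2.png

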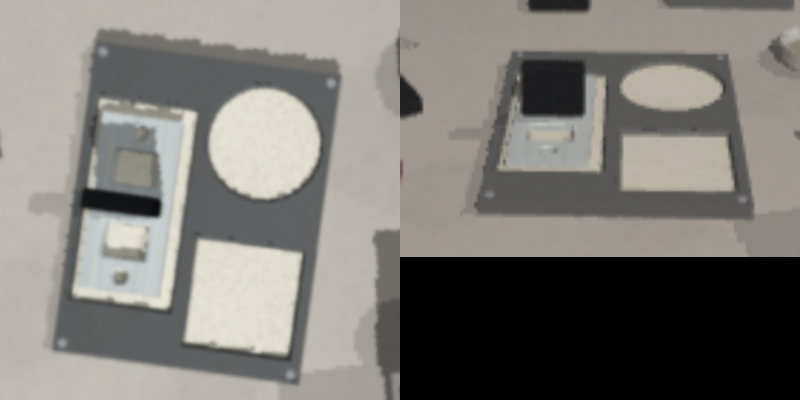

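The plate lies flat inside the long pocket with white floor all round it: image 1 spans cols 75–195, and the side crop agrees. The round pocket is centred at (265,144), which is about (535.5,−309.5). The bottle is next.

>>> step_arm(steps=[[[0,0,-5,-0.002,-0.03,0,0],[0,0,-12,-0.006,-0.08,0,0],[0,0,-20,-0.01,-0.13,0,0],[0,0,-28,-0.014,-0.18,0,0],[0,0,-34,-0.018,-0.23,0,0],[0,0,-38,-0.022,-0.28,0,0],[0,0,-38,-0.025,-0.33,0,0],[0,0,-38,-0.027,-0.358,0,0],[0,0,-38,-0.027,-0.358,0,0],[0,0,-38,-0.027,-0.358,0,0]]])

```text
t: 11.28
position: [477.4, 9.8, 217.8]
orientation: [-0.0, 0.966, 0.259, -0.001]
force: [-0.1, 0.0, 0.8]
gripper_width: 1.003
grasp_force: 0.0
```

```bash
python3 - <<'E'
from h import *
o=bot.get_obs();print(o['q'])
a=rect(o,104,400,560,-70,90,.5).astype(int);m=(a[...,0]-a[...,2]>50);blobs(m,400,90,.5)
goal(o,[478.5,9.4,90],-60)
cv2.imwrite('pics/bo.png',a)
E
```

```text
[ 0.   0.2 -0.1  1.3 -0.   2.6]
rect c [475.2  16.8] size [51.5 52.5] ang -90.0 centroid [475.3  16.7] area 2134
yaw of tool y now -59.96509276414272 pos [477.4   9.8 217.8]
shift mm [  0.9   0.9 127.8]
turn deg [-0.   0.1  0. ][ WARN:0@1.458] global loadsave.cpp:1063 imwrite_ Unsupported depth image for selected encoder is fallbacked to CV_8U.
```

View pics/bo.png

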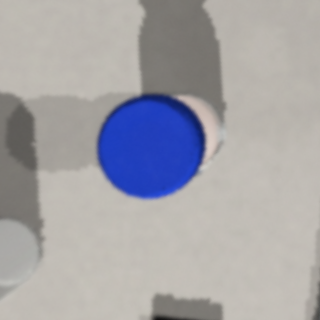

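The cap is a clean disc at (151,146), so the bottle axis is near (475,17). I'll descend and grip with moderate force.

>>> step_arm(steps=[[[0,0,0,0.0017,-0.0073,0.02,0],[0,0,0,0.0017,-0.0073,0.06,0],[0,0,0,0.0017,-0.0073,0.1,0],[0,0,0,0.0017,-0.0073,0.123,0],[0,0,0,0.0017,-0.0073,0.13,0],[0,0,0,0.0017,-0.0073,0.13,0.15],[0,0,0,0.0017,-0.0073,0.13,0.25],[0,0,0,0.0017,-0.0073,0.13,0.35],[0,0,0,0.0017,-0.0073,0.13,0.6],[0,0,0,0.0017,-0.0073,0.13,0.6],[0,0,0,0.0017,-0.0073,0.13,0.6]]], grip_force=40)

```text
t: 12.7
position: [476.6, 17.3, 89.8]
orientation: [0.0, 0.966, 0.259, 0.001]
force: [-1.8, -0.1, 10.7]
gripper_width: 0.607
grasp_force: 39.8
```

>>> step_arm(steps=[[[0,0,0,0,0,0,0.6],[0,0,0,0,0,-0.01,0.6],[0,0,0,0,0,-0.03,0.6],[0,0,0,0,0,-0.06,0.6],[0,0,0,0,0,-0.08,0.6],[0,0,0,0,0,-0.08,0.6]]])

```text
t: 13.45
position: [476.7, 17.3, 170.3]
orientation: [0.0, 0.966, 0.259, 0.001]
force: [-0.4, 0.5, -1.0]
gripper_width: 0.604
grasp_force: 42.0
```

```bash
python3 - <<'E'
from h import *
o=bot.get_obs();print(o['force'],o['gripper_width'],o['grasp_force'],o['q'])
goal(o,[535.5,-309.5,168],-60)
cv2.imwrite('pics/bl.png',np.hstack([cv2.resize(bot.read_camera('side')[60:260,220:420,::-1],(400,400)),bot.read_camera('wrist')[:,120:520,::-1]]))
E
```

```text
[-0.4  0.5 -1. ] 0.6044592346065784 42.01932728290558 [ 0.   0.2 -0.2  1.2 -0.   2.7]
yaw of tool y now -59.969263648185276 pos [476.7  17.3 170.3]
shift mm [-112.6  312.4    2.4]
turn deg [ 0.1 -0.1  0. ]
```

View pics/bl.png

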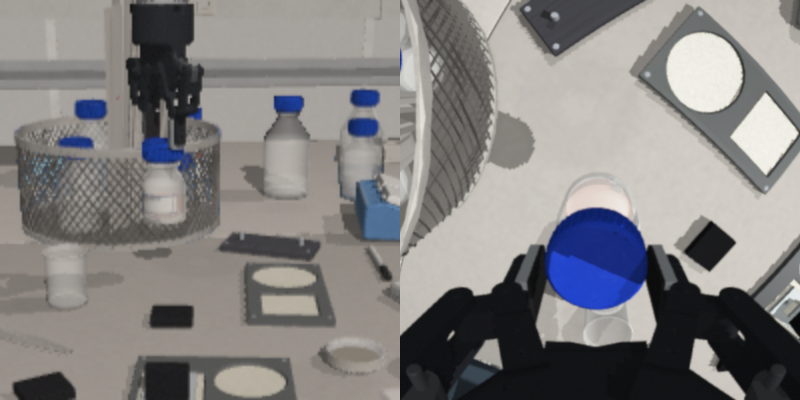

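The bottle hangs upright between the pads and clear of the table. Next I'll carry it to the round pocket.

>>> step_arm(steps=[[[0,0,0,-0.005,0.015,0,0.6],[0,0,0,-0.016,0.045,0,0.6],[0,0,0,-0.03,0.085,0,0.6],[0,0,0,-0.045,0.125,0,0.6],[0,0,0,-0.06,0.165,0,0.6],[0,0,0,-0.074,0.205,0,0.6],[0,0,0,-0.088,0.245,0,0.6],[0,0,0,-0.101,0.28,0,0.6],[0,0,0,-0.109,0.302,0,0.6],[0,0,0,-0.1126,0.3124,0,0.6],[0,0,0,-0.1126,0.3124,0.01,0.6],[0,0,0,-0.1126,0.3124,0.03,0.6]]])

```text
t: 15.05
position: [534.6, -309.0, 138.2]
orientation: [0.0, 0.966, 0.259, 0.0]
force: [-0.4, -0.1, -1.9]
gripper_width: 0.605
grasp_force: 42.1
```

```bash
python3 - <<'E'
from h import *
o=bot.get_obs();print(o['force'],o['gripper_width'],o['grasp_force'])
goal(o,[535.5,-309.5,96.5],-60)
cv2.imwrite('pics/b3.png',np.hstack([cv2.resize(bot.read_camera('side')[160:310,240:390,::-1],(400,400)),bot.read_camera('wrist')[:,120:520,::-1]]))
E
```

```text
[-0.4 -0.1 -1.9] 0.6050995148760685 42.10300326347351
yaw of tool y now -59.94501513943548 pos [ 534.6 -309.   138.2]
shift mm [ 0.5  0.8 41.7]
turn deg [ 0.  -0.   0.1]
```

View pics/b3.png

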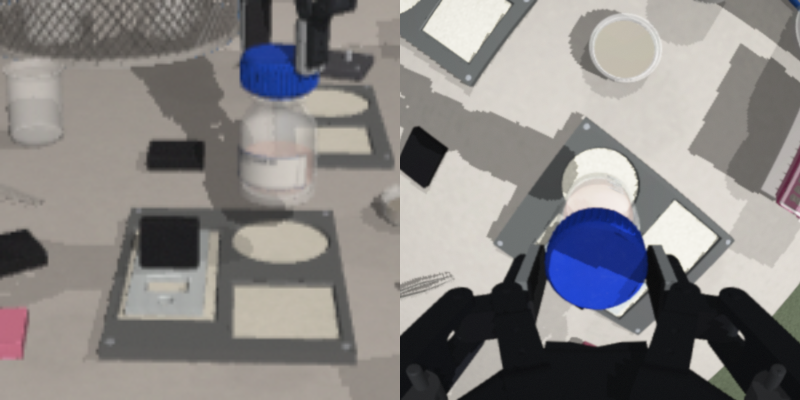

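The bottle is over the round pocket and upright, so I'll lower and release it.

>>> step_arm(steps=[[[0,0,0,0.001,0.001,0.012,0.6],[0,0,0,0.001,0.001,0.028,0.6],[0,0,0,0.001,0.001,0.037,0.6],[0,0,0,0.001,0.001,0.041,0.6],[0,0,0,0.001,0.001,0.0415,0.6],[0,0,0,0.001,0.001,0.0415,0.35],[0,0,0,0.001,0.001,0.0415,0.2],[0,0,0,0.001,0.001,0.0415,0.1],[0,0,0,0.001,0.001,0.0415,0]]])

```text
t: 16.27
position: [536.0, -310.0, 97.4]
orientation: [0.0, 0.966, 0.259, 0.0]
force: [-0.6, 0.3, -0.6]
gripper_width: 1.0
grasp_force: 0.0
```

>>> step_arm(steps=[[[0,0,0,0,0,-0.01,0],[0,0,0,0,0,-0.03,0],[0,0,0,0,0,-0.07,0],[0,0,0,0,0,-0.11,0],[0,0,0,0,0,-0.14,0],[0,0,0,0,0,-0.14,0]]])

```text
t: 17.02
position: [536.9, -310.5, 240.3]
orientation: [0.002, 0.966, 0.259, 0.002]
force: [0.8, -0.3, -0.1]
gripper_width: 0.999
grasp_force: 0.0
```

```bash
python3 - <<'E'
from h import *
o=bot.get_obs();print(o['force'],o['gripper_width'],o['q'])
goal(o,[340.8,-306.5,180],-65.7)
a=rect(o,110,450,620,-390,-220,.5).astype(int);blobs(a[...,0]-a[...,2]>50,450,-220,.5)
cv2.imwrite('pics/b4.png',np.hstack([cv2.resize(bot.read_camera('side')[160:310,240:390,::-1],(400,400)),bot.read_camera('wrist')[:,120:520,::-1]]))
E
```

```text
[ 0.8 -0.3 -0.1] 0.9990610229916602 [-0.5  0.5  0.4  1.5 -0.   2.1]
yaw of tool y now -59.97392882524642 pos [ 536.9 -310.5  240.3]
shift mm [-167.9 -101.8   59.5]
turn deg [ 0.2 -0.1  5.7]
rect c [ 534.9 -310.6] size [51.6 53.4] ang -45.0 centroid [ 534.7 -310.8] area 2162
```

View pics/b4.png

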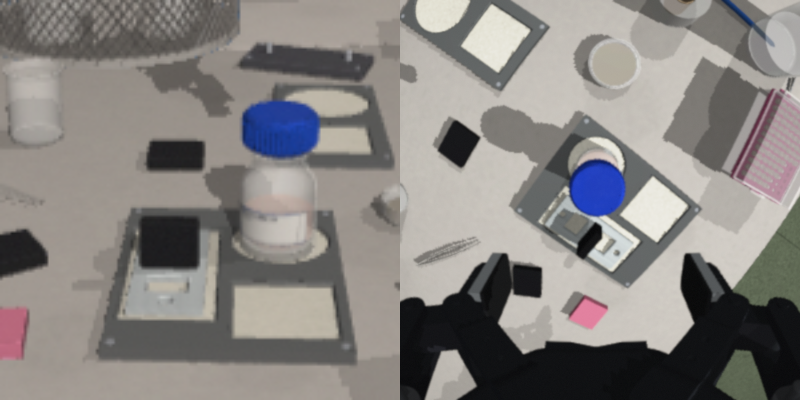

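The bottle stands in the round pocket with its cap near (535,−311). The spacers and the dish are left, and I'll measure those numerically from close up. Spacer 2 goes first.

>>> step_arm(steps=[[[0,0,0,-0.02,-0.01,0,0],[0,0,2,-0.055,-0.033,0,0],[0,0,4,-0.095,-0.058,0,0],[0,0,5.7,-0.13,-0.08,0.02,0],[0,0,5.7,-0.155,-0.095,0.06,0],[0,0,5.7,-0.168,-0.102,0.09,0],[0,0,5.7,-0.168,-0.102,0.09,0],[0,0,5.7,-0.168,-0.102,0.09,0]]])

```text
t: 18.18
position: [340.2, -306.0, 148.1]
orientation: [0.0, 0.978, 0.211, 0.0]
force: [-0.1, -0.4, 0.4]
gripper_width: 1.002
grasp_force: 0.0
```

```bash
python3 - <<'E'
from h import *
o=bot.get_obs();print(o['q'],np.abs(o['qvel']).max())
a=rect(o,12,290,390,-355,-255,.25).astype(int);blobs(a.max(2)<45,290,-255,.25,300)
a=rect(o,9,440,580,-470,-340,.25).astype(int);print('floor');blobs(a.min(2)>190,440,-340,.25)
goal(o,[340.8,-306,23],-65.7)
E
```

```text
[-0.7  0.2 -0.3  1.1  0.   2. ] 0.019091053354985975
rect c [ 338.1 -306.4] size [40.2 47.9] ang -65.6 centroid [ 338.1 -306.5] area 1881
floor
rect c [ 519.4 -404.2] size [62.6 62.7] ang -8.0 centroid [ 519.2 -403.7] area 3732
rect c [ 457.9 -387.6] size [36.7 41.6] ang -7.1 centroid [ 462.9 -391.4] area 850
yaw of tool y now -65.6664486292774 pos [ 340.2 -306.   148.1]
shift mm [  0.5   0.2 125.1]
turn deg [ 0. -0.  0.]
```

>>> step_arm(steps=[[[0,0,0,-0.0019,0,0.03,0.2],[0,0,0,-0.0019,0,0.07,0.2],[0,0,0,-0.0019,0,0.105,0.2],[0,0,0,-0.0019,0,0.12,0.2],[0,0,0,-0.0019,0,0.125,0.2],[0,0,0,-0.0019,0,0.125,0.35],[0,0,0,-0.0019,0,0.125,0.45],[0,0,0,-0.0019,0,0.125,0.75],[0,0,0,-0.0019,0,0.125,0.75],[0,0,0,-0.0019,0,0.125,0.75]]], grip_force=40)

```text
t: 19.52
position: [337.7, -306.5, 22.3]
orientation: [0.0, 0.978, 0.211, 0.0]
force: [-0.1, 0.9, -0.1]
gripper_width: 0.251
grasp_force: 0.0
```

```bash
python3 - <<'E'
from h import *
o=bot.get_obs();print(o['position'],o['force'],o['moment'],o['gripper_width'],o['grasp_force'])
# side-view: project where tips lie
a=bot.read_camera('wrist');np.save('w.npy',a)
E
```

```text
[ 337.7 -306.5   22.3] [-0.1  0.9 -0.1] [ 0. -0.  0.] 0.2505495426689492 0.0
```

The fingers closed to 0.25 without touching, so the partly open tips are further back than assumed and passed over the 12 mm block. I'll reopen, check the block and go lower.

>>> step_arm(steps=[[[0,0,0,0,0,-0.01,0.5],[0,0,0,0,0,-0.04,0.2],[0,0,0,0,0,-0.08,0.2],[0,0,0,0,0,-0.11,0.2],[0,0,0,0,0,-0.125,0.2],[0,0,0,0,0,-0.125,0.2]]])

```text
t: 20.32
position: [338.3, -307.0, 148.6]
orientation: [0.001, 0.978, 0.211, 0.001]
force: [0.0, -0.6, -0.5]
gripper_width: 0.799
grasp_force: 0.0
```

```bash
python3 - <<'E'
from h import *
o=bot.get_obs();print(np.abs(o['qvel']).max())
a=rect(o,12,290,390,-355,-255,.25).astype(int);blobs(a.max(2)<45,290,-255,.25,300)
goal(o,[338.2,-306.5,15],-65.7)
im=np.load('w.npy')[:,:,::-1].copy();cv2.imwrite('pics/w.png',im[150:400,120:520])
E
```

```text
0.03919092574833039
rect c [ 338.  -306.5] size [40.2 47.6] ang -65.6 centroid [ 338.  -306.6] area 1871
yaw of tool y now -65.67278310666778 pos [ 338.3 -307.   148.6]
shift mm [  0.   -0.8 133.6]
turn deg [ 0.1 -0.1  0. ]
```

View pics/w.png

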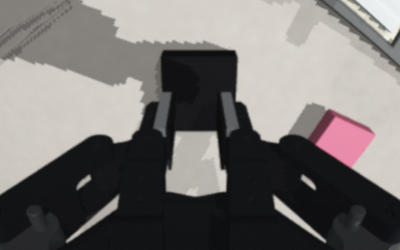

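The crop shows the pads (cols 160–235) closed above an unmoved block. Picture views are now used up, so from here I rely on numbers. I'll go 9 mm lower.

>>> step_arm(steps=[[[0,0,0,0,-0.0008,0.03,0.2],[0,0,0,0,-0.0008,0.07,0.2],[0,0,0,0,-0.0008,0.11,0.2],[0,0,0,0,-0.0008,0.13,0.2],[0,0,0,0,-0.0008,0.135,0.2],[0,0,0,0,-0.0008,0.135,0.35],[0,0,0,0,-0.0008,0.135,0.45],[0,0,0,0,-0.0008,0.135,0.55],[0,0,0,0,-0.0008,0.135,0.55],[0,0,0,0,-0.0008,0.135,0.6],[0,0,0,0,-0.0008,0.135,0.6]]])

```text
t: 21.75
position: [337.4, -305.8, 12.3]
orientation: [0.0, 0.978, 0.211, 0.0]
force: [0.2, 0.1, 0.9]
gripper_width: 0.401
grasp_force: 0.0
```

```bash
python3 - <<'E'
from h import *
c=bot.calibration('wrist');H=c['hand_eye'];K=c['K']
def tp(P):
    v=H[:3,:3].T@(np.array(P,float)-H[:3,3]);r=np.hypot(v[0],v[1]);a=np.arctan2(r,v[2])*K[0,0]/r;return np.array([v[0]*a+K[0,2],v[1]*a+K[1,2]])
for h in(10.6,13):
  for d in(-20,-10,0,10,19):print(h,d,tp([-11,h,d]),tp([11,h,d]))
for z in(10.3,22):print('block corner at tool z',z,tp([24,20,z]),tp([-24,20,z]))
o=bot.get_obs()
s=bot.read_camera('wrist');np.save('w2.npy',s)
g=s.mean(2)
for r in(215,230,245,260,275,290):print(r,''.join('#' if v<35 else('+' if v<75 else ('o' if v<140 else '.')) for v in g[r,200:432:2]))
E
```

```text
10.6 -20 [339.9 291.6] [341.6 252.3]
10.6 -10 [338.6 280.6] [340.  242.7]
10.6 0 [337.4 270.7] [338.6 234.1]
10.6 10 [336.3 261.7] [337.4 226.5]
10.6 19 [335.4 254.3] [336.3 220.4]
13 -20 [344.8 291.5] [346.8 252.2]
13 -10 [343.2 280.5] [345.  242.6]
13 0 [341.8 270.6] [343.3 234.1]
13 10 [340.5 261.6] [341.8 226.5]
13 19 [339.4 254.2] [340.5 220.3]
block corner at tool z 10.3 [355.5 203.8] [351.4 280. ]
block corner at tool z 22 [353.  197.1] [349.5 270. ]
215 oooooooooooooooooooooooooooooooooooooooo+#######################################+...................................
230 ooooooooooooooooooooooooooooooooooooooooo#######################################+...................................
245 ...............ooooooooooo....ooooooooo+#####################################+oooo..................................
260 ..........................+####+ooooo+#########################################+ooooo+####o.........................
275 .......................o#####oooooo+#############################################oooooo+#####o...................ooo
290 ########.........o######################+.oooooooo+++++++++++++++++oooooooo+######################+o........+#######
```

The pads now straddle the block, and its sides sit just inside them. The commanded closure simply stopped at the block's width, so I'll close further.

>>> step_arm(steps=[[[0,0,0,0,0,0,0.7],[0,0,0,0,0,0,0.8],[0,0,0,0,0,0,0.8],[0,0,0,0,0,0,0.8]]])

```text
t: 22.3
position: [337.3, -305.7, 12.2]
orientation: [-0.0, 0.978, 0.211, -0.0]
force: [0.0, 0.5, -0.2]
gripper_width: 0.201
grasp_force: 0.0
```

```bash
python3 - <<'E'
from h import *
o=bot.get_obs();s=bot.read_camera('wrist');g=s.mean(2)
for r in range(180,300,4):print(r,''.join('#' if v<18 else('+' if v<45 else ('o' if v<110 else '.')) for v in g[r,230:402:2]))
E
```

```text
180 ......................................................................................
184 ......................................................................................
188 ......................................................................................
192 ......................................................................................
196 ......................................................................................
200 ......................................................................................
204 ......................................................................................
208 ..........................o#####################################+.....................
212 .........................o++##########++###++#####+############++o....................
216 ........................oo++++++++++++++++++++++++++++++++++++++++....................
220 .......................ooo+##++++++++++++++++++++++++++++++++++++o....................
224 .......................ooo+#+###+#+++++++++++++++++++++++++++++++o....................
228 ....
[... 929 characters left out ...]
++ooooooo###++++++++++##++++###+ooooooo+++++o..................
272 .................o+++++++oooooo+###++++++++++++++++###+ooooooo++++++..................
276 ..................++++++ooooooo+###++++++++++++++++####+oooooo++++++o.................
280 .................++++++++++oo.o++##++++++++++++++++###++oooo+++++++++o................
284 ..............o++++++++++++++oo++#++++++++++++++++++##++o+++++++++++++++..............
288 +++o..........+++++++++++++++++++#++++++++++++++++++####++++++++++++++++o..........o++
292 ++++o...ooo+++++++++++++++++++++++o.................o####+++++++++++++++++++oo....++++
296 ++++++++++++++++++++++++++++++++++..................o#+##++++++++++++++++++++######+++
```

Reading the image geometry, the visible pad ends lie about 11 mm *behind* the nominal TCP at this opening, so the tips are still above the block. I'll reopen, lower in small steps while watching the force, and try again.

>>> step_arm(steps=[[[0,0,0,0,0,0,0.4],[0,0,0,0,0,0,0.3],[0,0,0,0,0,0.003,0.3],[0,0,0,0,0,0.006,0.3],[0,0,0,0,0,0.009,0.3],[0,0,0,0,0,0.009,0.3]]])

```text
t: 23.1
position: [337.2, -305.6, 2.9]
orientation: [-0.0, 0.978, 0.211, -0.0]
force: [0.0, 0.4, 0.4]
gripper_width: 0.702
grasp_force: 0.0
```

>>> step_arm(steps=[[[0,0,0,0,0,0,0.5],[0,0,0,0,0,0,0.6],[0,0,0,0,0,0,0.65],[0,0,0,0,0,0,0.7],[0,0,0,0,0,0,0.7]]])

```text
t: 23.72
position: [337.5, -305.8, 3.6]
orientation: [0.0, 0.978, 0.211, 0.0]
force: [-1.5, 2.0, 7.3]
gripper_width: 0.472
grasp_force: 39.4
```

It gripped at a reading of 0.47, which matches 42 mm. The bite may be shallow, so I'll regrip 4 mm lower before lifting.

>>> step_arm(steps=[[[0,0,0,0,0,0,0.4],[0,0,0,0,0,0,0.35],[0,0,0,0,0,0.002,0.35],[0,0,0,0,0,0.0035,0.35],[0,0,0,0,0,0.0035,0.5],[0,0,0,0,0,0.0035,0.6],[0,0,0,0,0,0.0035,0.7],[0,0,0,0,0,0.0035,0.7],[0,0,0,0,0,0.0035,0.7]]])

```text
t: 24.85
position: [337.3, -305.7, -0.2]
orientation: [-0.0, 0.978, 0.211, -0.0]
force: [-1.6, 1.8, 4.6]
gripper_width: 0.476
grasp_force: 40.4
```

>>> step_arm(steps=[[[0,0,0,0,0,-0.01,0.7],[0,0,0,0,0,-0.04,0.7],[0,0,0,0,0,-0.08,0.7],[0,0,-2,0.015,0.02,-0.1,0.7],[0,0,-5,0.04,0.053,-0.1,0.7],[0,0,-8,0.065,0.085,-0.1,0.7],[0,0,-11,0.09,0.117,-0.1,0.7],[0,0,-12.7,0.112,0.147,-0.1,0.7],[0,0,-12.7,0.124,0.162,-0.1,0.7],[0,0,-12.7,0.127,0.1664,-0.1,0.7],[0,0,-12.7,0.127,0.1664,-0.1,0.7]]])

```text
t: 26.22
position: [521.3, -404.9, 99.8]
orientation: [-0.0, 0.948, 0.317, -0.0]
force: [0.9, -0.1, -0.2]
gripper_width: 0.478
grasp_force: 40.7
```

```bash
python3 - <<'E'
from h import *
o=bot.get_obs();print(o['force'],o['gripper_width'],o['grasp_force'])
goal(o,[521.5,-405,7],-53)
s=bot.read_camera('wrist');g=s.mean(2)
for r in range(180,300,5):print(r,''.join('#' if v<18 else('+' if v<45 else ('o' if v<110 else '.')) for v in g[r,230:402:2]))
E
```

```text
[ 0.9 -0.1 -0.2] 0.477521459551162 40.739808082580566
yaw of tool y now -52.97692888114795 pos [ 521.3 -404.9   99.8]
shift mm [ 0.1  0.2 92.8]
turn deg [-0.  0.  0.]
180 oo...............................................................o....................
185 ......................................................................................
190 ......................................................................................
195 ......................................................................................
200 .........................................................................oo...........
205 .......................................................................oo.............
210 ....................................................................oo................
215 +.....................o++ooooooooooooooooooooooooooooooooooooooo.oo...................
220 .....................o+#+#+##+#+++###++##+###+#+++##+####++++#+++o....................
225 .....................o+++++++++++++++++++++++++++++++++++++++++++o....................
230 ...................
[... 550 characters left out ...]
+++++++++++++++++++++++++++++++++++########++oooooo++++o.......
265 .......+++++oooooo++++++++++++++++++++++++++++++++++++++###########+ooooooo++++o......
270 ......+++++ooooooo++++++++++++++++++++++++++++++++++++##+##########++ooooooo++++o.....
275 oo...+++++ooooooo+++++++++++++++++++++++++++++++++++++++############++ooooooo++++o....
280 .ooo++++++oo...o+++++++++++++++++++++++++++++++++++++++++++++#+######+o....oo++++++...
285 +++++++++++++o..o+++++++++++++++++++++++++++++++++++++++++++++++#####+ooo+++++++++++++
290 +++++++++++++++++++++++++++++++++++++++++++++++++++++++++++++++o+###++++++++++++++++++
295 ++++++++++++++++++++++oo++++++++++++++++++++++++++++++++++++++o.o###++#+++++++++++++++
```

The block is held level and I'm over the square pocket, so I'll lower and release it.

>>> step_arm(steps=[[[0,0,0,0,0,0.03,0.7],[0,0,0,0,0,0.065,0.7],[0,0,0,0,0,0.082,0.7],[0,0,0,0,0,0.09,0.7],[0,0,0,0,0,0.093,0.7],[0,0,0,0,0,0.093,0.7]]])

```text
t: 27.02
position: [522.0, -405.3, 7.5]
orientation: [0.0, 0.948, 0.318, 0.0]
force: [0.5, 0.0, -0.5]
gripper_width: 0.479
grasp_force: 40.7
```

>>> step_arm(steps=[[[0,0,0,0,0,0,0.5],[0,0,0,0,0,0,0.4],[0,0,0,0,0,0,0.35],[0,0,0,0,0,-0.02,0.35],[0,0,0,0,0,-0.06,0.35],[0,0,0,0,0,-0.11,0.2],[0,0,0,0,0,-0.16,0],[0,0,0,0,0,-0.19,0],[0,0,0,0,0,-0.19,0]]])

```text
t: 28.15
position: [522.6, -405.8, 199.4]
orientation: [0.002, 0.948, 0.318, 0.001]
force: [0.6, 0.1, 0.5]
gripper_width: 0.999
grasp_force: 0.0
```

```bash
python3 - <<'E'
from h import *
o=bot.get_obs();print(o['force'],o['gripper_width'])
a=rect(o,18,470,580,-460,-350,.25).astype(int);print('spacer');blobs(a.max(2)<45,470,-350,.25,300)
a=rect(o,9,470,580,-460,-350,.25).astype(int);print('floor');blobs(a.min(2)>170,470,-350,.25,60)
goal(o,[652.5,-265,150],-53)
E
```

```text
[0.6 0.1 0.5] 0.9985263562746445
spacer
rect c [ 520.6 -404. ] size [39.3 47.3] ang -53.1 centroid [ 521.  -403.7] area 1778
floor
rect c [ 504.1 -455.1] size [ 9.2 68.2] ang -90.0 centroid [ 492.4 -456.6] area 317
rect c [ 493.5 -429.1] size [31.8 16.6] ang -52.5 centroid [ 495.  -427.1] area 281
rect c [ 539.9 -408.8] size [33.5 66.5] ang -11.3 centroid [ 544.1 -415.6] area 934
rect c [ 500.6 -378.3] size [14.4 15.7] ang -9.1 centroid [ 499.4 -376.4] area 143
rect c [ 569.8 -404.9] size [109.8  20. ] ang -90.0 centroid [ 572.3 -414.8] area 1487
rect c [ 475.  -381.4] size [14.4 64.1] ang -4.8 centroid [ 475.7 -377.4] area 676
yaw of tool y now -52.97308338167778 pos [ 522.6 -405.8  199.4]
shift mm [188.4 -34.4  49.5]
turn deg [ 0.2 -0.1  0. ]
```

The spacer is in the pocket, but at 45° to it, which leaves only about 2 mm at the corners. I'll regrip it, raise it 8 mm, turn it square with the pocket and set it down again.

>>> step_arm(steps=[[[0,0,0,0,-0.001,0.04,0.35],[0,0,0,0,-0.001,0.09,0.35],[0,0,0,0,-0.001,0.14,0.35],[0,0,0,0,-0.001,0.175,0.35],[0,0,0,0,-0.001,0.188,0.35],[0,0,0,0,-0.001,0.1925,0.35],[0,0,0,0,-0.001,0.1925,0.5],[0,0,0,0,-0.001,0.1925,0.7],[0,0,0,0,-0.001,0.1925,0.7],[0,0,0,0,-0.001,0.1925,0.7]]])

```text
t: 29.5
position: [521.7, -404.8, 5.5]
orientation: [0.001, 0.948, 0.318, 0.001]
force: [-0.9, 0.7, 7.2]
gripper_width: 0.476
grasp_force: 41.3
```

>>> step_arm(steps=[[[0,0,0,0,0,-0.008,0.7],[0,0,7,0,0,-0.012,0.7],[0,0,16,0,0,-0.012,0.7],[0,0,25,0,0,-0.012,0.7],[0,0,34,0,0,-0.012,0.7],[0,0,42,0,0,-0.012,0.7],[0,0,45,0,0,-0.012,0.7],[0,0,45,0,0,-0.012,0.7],[0,0,45,0,0,-0.006,0.7],[0,0,45,0,0,-0.001,0.7],[0,0,45,0,0,0.0005,0.7],[0,0,45,0,0,0.0005,0.7]]])

```text
t: 31.0
position: [521.3, -404.3, 4.9]
orientation: [0.0, 0.998, -0.069, 0.0]
force: [-5.1, 4.3, 20.1]
gripper_width: 0.472
grasp_force: 44.0
```

>>> step_arm(steps=[[[0,0,0,0,0,0,0.5],[0,0,0,0,0,0,0.4],[0,0,0,0,0,0,0.35],[0,0,0,0,0,-0.02,0.35],[0,0,0,0,0,-0.06,0.35],[0,0,0,0,0,-0.11,0.2],[0,0,0,0,0,-0.16,0],[0,0,0,0,0,-0.19,0],[0,0,0,0,0,-0.19,0]]])

```text
t: 32.12
position: [522.0, -405.0, 196.1]
orientation: [0.001, 0.998, -0.069, 0.002]
force: [-0.2, 0.3, -0.8]
gripper_width: 1.003
grasp_force: 0.0
```

```bash
python3 - <<'E'
from h import *
o=bot.get_obs();print(o['force'],o['gripper_width'])
a=rect(o,18,470,580,-460,-350,.25).astype(int);print('spacer');blobs(a.max(2)<45,470,-350,.25,300)
a=rect(o,9,470,580,-460,-350,.25).astype(int);print('floor');blobs(a.min(2)>170,470,-350,.25,200)
a=rect(o,110,450,620,-390,-220,.5).astype(int);print('cap');blobs(a[...,0]-a[...,2]>50,450,-220,.5)
goal(o,[652.5,-265,150],-53)
E
```

```text
[-0.2  0.3 -0.8] 1.0029158829845333
spacer
rect c [ 520.4 -403.6] size [46.2 38.7] ang -7.6 centroid [ 520.3 -403.6] area 1742
floor
rect c [ 505.2 -455. ] size [ 9.5 70.5] ang -90.0 centroid [ 492.8 -456.6] area 324
rect c [ 522.9 -406.8] size [65.6 65.8] ang -8.1 centroid [ 532.8 -419.5] area 1368
rect c [ 569.9 -404.9] size [109.8  19.8] ang -90.0 centroid [ 572.6 -415.7] area 1399
rect c [ 475.1 -381.6] size [14.4 64.4] ang -4.4 centroid [ 475.7 -377.5] area 682
cap
rect c [ 536.  -316.4] size [58.4 52.3] ang -63.4 centroid [ 536.2 -316.1] area 2395
yaw of tool y now -97.96647022884216 pos [ 522.  -405.   196.1]
shift mm [ 109.7 -156.8   46.2]
turn deg [  0.2  -0.1 -45. ]
```

The spacer is now square in its pocket with floor visible all round. I'll move to the dish and measure.

>>> step_arm(steps=[[[0,0,0,0.015,-0.022,0,0],[0,0,0,0.04,-0.056,0,0],[0,0,0,0.07,-0.1,0,0],[0,0,0,0.095,-0.135,0,0],[0,0,0,0.11,-0.157,0,0],[0,0,0,0.11,-0.157,0,0],[0,0,0,0.11,-0.157,0,0]]])

```text
t: 33.15
position: [651.1, -264.3, 192.7]
orientation: [-0.0, 0.998, -0.07, -0.001]
force: [0.1, 0.3, -0.7]
gripper_width: 0.998
grasp_force: 0.0
```

```bash
python3 - <<'E'
from h import *
o=bot.get_obs();print(o['q'],np.abs(o['qvel']).max())
a=rect(o,15,600,710,-320,-210,.25);g=cv2.medianBlur(cv2.cvtColor(a,6),5)
c=cv2.HoughCircles(g,cv2.HOUGH_GRADIENT,1,20,param1=60,param2=15,minRadius=108,maxRadius=136)
if c is not None:
  for u,v,r in c[0,:4]:print('dish',600+u/4,-210-v/4,r/4)
g=cv2.GaussianBlur(g,(0,0),2)
for r in range(0,440,22):print(''.join(' .:-=+*#%@'[min(9,int(v)//26)] for v in g[r,::6]))
print('bucket',plane('side',(483,210),0),plane('side',(540,235),0),'jar',plane('side',(455,248),0),plane('scene',(445,217),0))
goal(o,[652.5,-265,100])
E
```

```text
[-0.4  0.7  0.6  1.5 -0.   2.9] 0.015281759635696763
dish 653.375 -266.375 31.35
##########################################################################
##########################################################################
############################*++============+**############################
######################**+=========================+*######################
####################++===============================+*###################
#################*+========+****#####*******++========+*##################
################*+=--=+*#####****************#****+=====+#################
#############****+=+*####*************************##*+==+*################
##########*********###*******************************#*++*################
#########*******####**********************************#***################
########********###***********************************#***#######*********
########********###***********************************#######*************
##########*******####********************************#####****************
###########********####***************************##%%####****************
##############*******#######******************##%%%#####******************
###################*******################%%%%%#########******************
#########################################################*****************
###########################################################***************
#############################################################*************
#################################################################*********
bucket [ 919.1 -120.4    0. ] [ 971.1 -271.2    0. ] jar [ 762.9 -311.4    0. ] [ 757.3 -308.8    0. ]
yaw of tool y now -97.98083480319121 pos [ 651.1 -264.3  192.7]
shift mm [ 1.6  0.5 92.7]
```

The dish fits cleanly at (653.4,−266.4) with radius 31.4 mm. I'll descend and grip it lightly.

>>> step_arm(steps=[[[0,0,0,0.0026,0.0018,0.04,0],[0,0,0,0.0026,0.0018,0.09,0],[0,0,0,0.0026,0.0018,0.14,0],[0,0,0,0.0026,0.0018,0.175,0],[0,0,0,0.0026,0.0018,0.189,0],[0,0,0,0.0026,0.0018,0.1935,0],[0,0,0,0.0026,0.0018,0.1935,0.1],[0,0,0,0.0026,0.0018,0.1935,0.2],[0,0,0,0.0026,0.0018,0.1935,0.3],[0,0,0,0.0026,0.0018,0.1935,0.4],[0,0,0,0.0026,0.0018,0.1935,0.4]]], grip_force=20)

```text
t: 34.58
position: [654.8, -266.5, 1.7]
orientation: [0.0, 0.998, -0.069, 0.001]
force: [-2.0, -0.3, 9.0]
gripper_width: 0.699
grasp_force: 19.8
```

>>> step_arm(steps=[[[0,0,0,0,0,-0.01,0.4],[0,0,0,0,0,-0.04,0.4],[0,0,0,0,0,-0.08,0.4],[0,0,-5,-0.006,-0.022,-0.1,0.4],[0,0,-11,-0.015,-0.06,-0.1,0.4],[0,0,-18,-0.025,-0.1,-0.1,0.4],[0,0,-25,-0.035,-0.14,-0.1,0.4],[0,0,-31,-0.045,-0.18,-0.1,0.4],[0,0,-36,-0.054,-0.215,-0.1,0.4],[0,0,-38,-0.059,-0.235,-0.1,0.4],[0,0,-38,-0.06,-0.24,-0.1,0.4],[0,0,-38,-0.06,-0.24,-0.1,0.4]]])

```text
t: 36.08
position: [628.2, -20.8, 100.3]
orientation: [0.0, 0.966, 0.258, 0.0]
force: [-0.1, -0.1, -0.0]
gripper_width: 0.7
grasp_force: 21.7
```

```bash
python3 - <<'E'
from h import *
o=bot.get_obs();print(o['gripper_width'],o['grasp_force'],o['q'],np.abs(o['qvel']).max())
a=rect(o,6,550,700,-190,60,.5).astype(int);print('floor');blobs(a.min(2)>180,550,60,.5)
a=rect(o,9,530,720,-200,60,.5).astype(int);print('grey');blobs((a.max(2)<115),530,60,.5,3000)
goal(o,[628.6,-20.6,8.5])
E
```

```text
0.7002298679373203 21.736398970970185 [-0.   0.5  0.1  1.1 -0.   2.6] 0.01617877454259181
floor
rect c [650.5 -87. ] size [205.  98.] ang -90.0 centroid [ 676.6 -122.8] area 5959
rect c [626.9 -66.6] size [ 77.  172.5] ang -7.0 centroid [634.9 -56.7] area 5794
grey
rect c [604.4 -88.9] size [128.7 241.2] ang -8.7 centroid [ 607.  -113.7] area 11573
yaw of tool y now -60.06391718850007 pos [628.2 -20.8 100.3]
shift mm [ 0.5  0.  91.8]
```

Still gripped and over the round pocket, with 12 mm of clearance. I'll lower and release.

>>> step_arm(steps=[[[0,0,0,0,0,0.03,0.4],[0,0,0,0,0,0.065,0.4],[0,0,0,0,0,0.082,0.4],[0,0,0,0,0,0.09,0.4],[0,0,0,0,0,0.092,0.4],[0,0,0,0,0,0.092,0.4],[0,0,0,0,0,0.092,0.2],[0,0,0,0,0,0.092,0.1],[0,0,0,0,0,0.092,0.1],[0,0,0,0,0,0.085,0.05],[0,0,0,0,0,0.06,0],[0,0,0,0,0,0.02,0]]])

```text
t: 37.67
position: [627.1, -20.1, 80.5]
orientation: [-0.0, 0.966, 0.259, -0.001]
force: [0.4, -0.3, 0.4]
gripper_width: 1.001
grasp_force: 0.0
```

>>> step_arm(steps=[[[0,0,0,0,0,-0.03,0],[0,0,0,0,0,-0.08,0],[0,0,0,0,0,-0.12,0],[0,0,0,0,0,-0.12,0]]])

```text
t: 38.17
position: [629.5, -20.3, 204.1]
orientation: [0.001, 0.966, 0.259, 0.003]
force: [-0.4, -0.4, -0.1]
gripper_width: 0.999
grasp_force: 0.0
```

```bash
python3 - <<'E'
from h import *
o=bot.get_obs();print(o['position'],o['force'])
a=rect(o,21,573,683,-75,35,.25);g=cv2.medianBlur(cv2.cvtColor(a,6),5)
for R0,R1 in((27,34),(38,46)):
  c=cv2.HoughCircles(g,cv2.HOUGH_GRADIENT,1,20,param1=60,param2=12,minRadius=R0*4,maxRadius=R1*4)
  if c is not None:
    for u,v,r in c[0,:2]:print('circle',573+u/4,35-v/4,r/4)
a=rect(o,9,550,700,-190,60,.5).astype(int);print('floor');blobs(a.min(2)>180,550,60,.5)
goal(o,[474.2,-138.5,150],-96.8)
E
```

```text
[629.5 -20.3 204.1] [-0.4 -0.4 -0.1]
circle 628.625 -11.875 31.875
circle 626.125 -23.625 33.85
circle 632.375 -19.875 39.95
circle 636.375 -22.875 44.725
floor
rect c [ 616.5 -118.3] size [65.3 65.1] ang -8.6 centroid [ 616.5 -118. ] area 4089
rect c [ 648.2 -105. ] size [169.  102.5] ang -90.0 centroid [ 675.2 -129.8] area 5578
rect c [565.1 -91.7] size [192.5  44.9] ang -84.1 centroid [559.4 -90.7] area 2406
rect c [631.4 -26.4] size [68.9 81.6] ang -88.0 centroid [635.2 -34.4] area 1943
yaw of tool y now -59.975704799713334 pos [629.5 -20.3 204.1]
shift mm [-193.9   24.5   53.2]
turn deg [ 0.1 -0.3 36.8]
```

The dish check is ambiguous, white on white, so I'll recheck it later. Next I'll go to the last spacer and grip across its 48 mm side, which keeps the wrist mid-range.

>>> step_arm(steps=[[[0,0,-6,-0.02,0.0025,0,0],[0,0,-14,-0.055,0.007,0,0],[0,0,-23,-0.095,0.012,0,0],[0,0,-32,-0.135,0.017,0.01,0.1],[0,0,-41,-0.17,0.021,0.03,0.2],[0,0,-49,-0.188,0.024,0.05,0.2],[0,0,-53,-0.194,0.0245,0.053,0.2],[0,0,-53,-0.194,0.0245,0.053,0.2],[0,0,-53,-0.194,0.0245,0.053,0.2]]])

```text
t: 39.4
position: [472.3, -138.3, 147.0]
orientation: [-0.0, 0.749, 0.662, -0.0]
force: [0.7, 1.5, 0.0]
gripper_width: 0.799
grasp_force: 0.0
```

```bash
python3 - <<'E'
from h import *
o=bot.get_obs();print(o['q'],np.abs(o['qvel']).max())
a=rect(o,12,424,524,-188,-88,.25).astype(int);blobs(a.max(2)<45,424,-88,.25,300)
goal(o,[474,-138.5,0],-6.8)
E
```

```text
[-0.3  0.2 -0.2  1.1  0.   1.4] 0.007429011163219766
rect c [ 471.9 -136.2] size [46.2 41.9] ang -6.8 centroid [ 472.  -136.2] area 1887
yaw of tool y now -7.059607869516597 pos [ 472.3 -138.3  147. ]
shift mm [ -0.    1.7 147. ]
turn deg [-0.  -0.  -0.3]
```

>>> step_arm(steps=[[[0,0,0,0.002,0,0.03,0.2],[0,0,0,0.002,0,0.07,0.2],[0,0,0,0.002,0,0.11,0.2],[0,0,0,0.002,0,0.135,0.2],[0,0,0,0.002,0,0.144,0.2],[0,0,0,0.002,0,0.147,0.2],[0,0,0,0.002,0,0.147,0.35],[0,0,0,0.002,0,0.147,0.5],[0,0,0,0.002,0,0.147,0.6],[0,0,0,0.002,0,0.147,0.6],[0,0,0,0.002,0,0.147,0.6]]], grip_force=40)

```text
t: 40.83
position: [473.2, -136.7, 1.4]
orientation: [0.001, 0.749, 0.663, 0.0]
force: [-3.0, 0.3, 8.9]
gripper_width: 0.547
grasp_force: 39.8
```

>>> step_arm(steps=[[[0,0,0,0,0,-0.01,0.6],[0,0,0,0,0,-0.04,0.6],[0,0,0,0,0,-0.08,0.6],[0,0,0,0,0,-0.1,0.6],[0,0,0,0,0,-0.1,0.6]]])

```text
t: 41.45
position: [473.7, -136.8, 102.3]
orientation: [0.002, 0.749, 0.663, 0.001]
force: [0.4, -0.4, -1.1]
gripper_width: 0.544
grasp_force: 41.6
```

```bash
python3 - <<'E'
from h import *
o=bot.get_obs();print(o['gripper_width'],o['grasp_force'],o['q'])
goal(o,[615.3,-118.2,100],-8.4)
E
```

```text
0.5444668146640449 41.577361822128296 [-0.3  0.3 -0.3  1.   0.   1.4]
yaw of tool y now -6.974009093231287 pos [ 473.7 -136.8  102.3]
shift mm [ 35.7 138.3   2.8]
turn deg [0.2 0.  1.4]
```

Gripped at 0.547, which matches 48 mm. I'll carry it to the square pocket of board two and pause above for a check.

>>> step_arm(steps=[[[0,0,0,0.005,0.02,0,0.6],[0,0,0.5,0.015,0.055,0,0.6],[0,0,1,0.025,0.095,0,0.6],[0,0,1.4,0.033,0.125,0,0.6],[0,0,1.4,0.0357,0.1383,0,0.6],[0,0,1.4,0.0357,0.1383,0,0.6],[0,0,1.4,0.0357,0.1383,0,0.6]]])

```text
t: 42.32
position: [613.2, -117.9, 99.8]
orientation: [-0.0, 0.757, 0.654, -0.0]
force: [-0.6, -0.1, -0.0]
gripper_width: 0.543
grasp_force: 41.6
```

```bash
python3 - <<'E'
from h import *
o=bot.get_obs();print(o['gripper_width'],o['position'])
goal(o,[615.3,-118.2,8],-8.4)
a=rect(o,21,570,690,-75,40,.25);g=cv2.cvtColor(a,6);np.save('d.npy',g)
g=cv2.createCLAHE(3,(4,4)).apply(g)
for r in range(0,460,14):print(round(40-r/4),''.join(' .:-=+*#%@'[min(9,int(v)//26)] for v in g[r,::6]))
E
```

```text
0.5426870464590089 [ 613.2 -117.9   99.8]
yaw of tool y now -8.379950042683664 pos [ 613.2 -117.9   99.8]
shift mm [-0.   2.2 91.8]
turn deg [-0.1 -0.   0. ]
40 ==+++*#%%%%%%#%%%%%%%%%%%%%*:                                                   
36 ==++++#*#%%%#*************#%%%%*++++++++-:.                                     
33 +++++++++++++==+++++++++++++++++++++++++++#%%%%##%%%%%%%%%*+:.                  
30 ======+++++++=========++++++++++++++++++++++++++=++*############################
26 ==+=+++=----::-**+::-==========------=====+++++++++++===========+*********######
22 =====+==----:.:--::.:::::::::::::::::::::::-----=========================*######
19 +++++++=---::.........::::::::::::::..........:----------------------====+######
16 #++++++=---:...........:.:......::--=+++=+==-:.....:-------------------=---+####
12 %*++++-----:..........:....:=++++++++++++++++++++==:.::--------------=***=-*####
8 %#*+++-----:...........:=+++++*#%%%%%%%%%%%%##++======+=:::---------------=*####
5 %%##+=----:....:::...:==-=+*##%%%%%##########%%##*+====*%#-:::--:---------+#####
2 %%%#*=----::::....
[... 1144 characters left out ...]
%*::-----+*#########
-48 ##**+------------::*%%########%%%%%%%%%%%%%%%%@%%%@@%%%%%%#*-.:-----=*##########
-51 ##**+--------------::=#@@@%%##%%%@@@@@@@%%%%@@%%%@@%@@@@%+:.:-----=-=*##########
-54 ***+-----------------:.:+%@@%%%%@@@@@@@%%%@@@@%%%@@@@#+=.:--------==+#%#########
-58 ****=-------------------:::-=#%@%%%@%%@@%%%%%%%%%#+=:.:----------===*%%%##%%####
-62 ##*=------------------------::...:-=++***+===-::.::-=-----------===+#%%%%##%####
-65 *#*=------------------------------------------=-==--=--=--------===+############
-68 **+=--------------------------------------=--=-========---------===*#######%####
-72 #*=------------------------------------------========-=--------===+#####%#######
```

The contrast map shows the dish disc wholly inside the round pocket on board two. I'll lower the last spacer and release it.

>>> step_arm(steps=[[[0,0,0,0,0.001,0.03,0.6],[0,0,0,0,0.001,0.065,0.6],[0,0,0,0,0.001,0.082,0.6],[0,0,0,0,0.001,0.09,0.6],[0,0,0,0,0.001,0.092,0.6],[0,0,0,0,0.001,0.092,0.6],[0,0,0,0,0.001,0.092,0.4],[0,0,0,0,0.001,0.092,0.3],[0,0,0,0,0.001,0.092,0.25],[0,0,0,0,0.001,0.08,0.25],[0,0,0,0,0.001,0.05,0.2],[0,0,0,0,0.001,0,0]]])

```text
t: 43.88
position: [614.1, -117.8, 100.8]
orientation: [-0.001, 0.757, 0.654, -0.001]
force: [0.5, -0.2, 0.5]
gripper_width: 0.982
grasp_force: 0.0
```

>>> step_arm(steps=[[[0,0,0,-0.03,0,-0.06,0],[0,0,0,-0.08,0,-0.12,0],[0,0,0,-0.12,0,-0.18,0],[0,0,0,-0.12,0,-0.2,0],[0,0,0,-0.12,0,-0.2,0],[0,0,0,-0.12,0,-0.2,0]]])

```text
t: 44.62
position: [597.5, -236.5, 300.0]
orientation: [-0.0, 0.757, 0.654, -0.0]
force: [-0.4, -0.2, -0.5]
gripper_width: 0.998
grasp_force: 0.0
```

```bash
python3 - <<'E'
from h import *
o=bot.get_obs();print(o['position'],np.abs(o['qvel']).max())
a=rect(o,18,560,670,-175,-65,.25).astype(int);print('spacer');blobs(a.max(2)<50,560,-65,.25,300)
for z,x0,y1 in((9,560,-65),(9,467,-350)):
    a=rect(o,z,x0,x0+110,y1-110,y1,.25).astype(int);print('floor');blobs(a.min(2)>165,x0,y1,.25,300)
a=rect(o,18,467,577,-460,-350,.25).astype(int);print('spacer b3');blobs(a.max(2)<50,467,-350,.25,300)
g=rect(o,9,540,690,-180,50,.5).mean(2)
for r in range(0,460,12):print(round(50-r/2),''.join(' .:-=+*#%@'[min(9,int(v)//26)] for v in g[r,::4]))
E
```

```text
[ 597.5 -236.5  300. ] 0.03239248663863008
spacer
rect c [ 613.  -119.5] size [45.2 39.1] ang -8.4 centroid [ 613.1 -119.5] area 1723
floor
rect c [ 606.9 -168. ] size [13.5 93.8] ang -90.0 centroid [ 589.9 -170.3] area 600
rect c [ 663.2 -139.1] size [71.2 13. ] ang -90.0 centroid [ 666.1 -151.3] area 388
rect c [ 615.4 -119.6] size [65.4 65. ] ang -8.4 centroid [ 620.5 -130.2] area 1235
floor
rect c [ 522.4 -405.9] size [65.8 65.2] ang -7.4 centroid [ 537.3 -415.5] area 1003
rect c [ 568.4 -401.1] size [102.2  16.8] ang -90.0 centroid [ 570.9 -412.3] area 1032
rect c [ 474.1 -380.9] size [61.8 14.2] ang -90.0 centroid [ 473.1 -382.3] area 662
spacer b3
rect c [ 520.2 -401. ] size [45.2 43.6] ang -7.7 centroid [ 521.4 -403.4] area 1651
50                                                                            
44                                                                            
38                                                                            
32                                                                            
26                                   
[... 2068 characters left out ...]
#+.                      :*%%%#=------=+*###########
-136 #######**+=--------=+###=:......               .+%%%%*-------=+*###########
-142 #######**+=--------+#%%%%%%%%%%%%%#***++=--::..:*%%%#+------=+*############
-148 #######**+----------====+####%%%%%%%%%%%%%%%%%%%%%%%*=------=+*############
-154 #####****+==+*+=---------------------=====++++*%%%%#+-------=*#############
-160 *####*****+++=======---------------------------------------=+##############
-166 =+*####################******++++=======---------------=++==*##############
-172 ===*######################################******+++++======+*##############
-178 ===+*######################################################################
```

```bash
python3 -c "
from h import *
o=bot.get_obs()
a=rect(o,110,450,620,-390,-220,.5).astype(int);blobs(a[...,0]-a[...,2]>50,450,-220,.5)
g=rect(o,12,400,510,-420,-275,.5).mean(2)
for r in range(0,290,10):print(''.join(' .:-=+*#%@'[min(9,int(v)//26)] for v in g[r,::3]))
print(bot.close_job())"
```

```text
rect c [ 535.3 -307.9] size [51.5 58.1] ang -36.0 centroid [ 534.9 -307.9] area 2335
#############****+=-------------------------------------------------::::::
#############***++=--=+******++========-====------------------------::::::
############****+=---=+*++===========+***#**++++++==+++======-------::.::-
#########******+=---:-==+++++===========================+*####*=----:::-==
######*********+=-:::-=+*********************++++++=====+*####+--------===
####***********=--:::-=---------------======+*************###*=-----======
###***********+=--::--=---------------------=+***********###*+=----=+*++**
###**********+=----====---------------------=+***********###*=------++****
###**********+=---=+++=--------==============++*********####+=--------::..
####********++=---=++=--------=================+********###*=-:::.........
#####*******+=---=+*+=--------=================+********##*+-:.....:::::::
########***++----=+*+=--------=================+*******#*+=:.:::----------
***********+=---=+**+==----------------------==+*#***+*+=:::--------------
**********++=---=***+=-:::::-------=====
[... 511 characters left out ...]
+++++++++++++=+*#%%%%####%%%*=------------------
::::::..          .-+******++++++=======+*##%%####%%%#*=------------------
:::..             :=*#####################%%%%####%%%#+=-----=++=:::::----
..               .-+########*++++*######%%%%%####%%%%*=-----=+*+-... .....
                 :=*########*+==+*#####%%%%%%###%%%%#+=-----=*+=:.        
                .-+###%%%%#######%#####%%%%%####%%%#*=------+*+-..        
                ..:---======+******########%%%%%%%%#+=-----=**+-..        
                .:---------------:::-------======+==-------+**=:.         
               .:-----------------------------------------=**+-..         
the job is handed in; nothing more can be done
None
```

I placed all five items in their pockets on the two boards and handed the job in after about 45 s of robot time; the hand-in returned no verdict. I confirmed the plate and bottle from pictures, and the dish and both spacers only from camera measurements, because the picture views had run out.

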